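# Set the drying box and hold its sprung lid below the balance point

## Robot

A 7-joint arm with a two-finger parallel gripper is mounted at the origin on a cart in front of the work surface, level with it; the furniture and walls round the work are solid. World frame = base frame: x ahead of the robot, y to its left, z up, the work surface at z = 0. Lengths are in mm, angles in rad, forces in N, time in s.
With the tool pointing down it reaches from about 425 to 1025 mm from the base axis. Payload 9.4 kg.
Tool frame: the origin (TCP) lies midway between the tips of the shut fingers; the grasp point (between the pads) lies 19 mm behind it; z points along the fingers, x is the direction in which the jaws open and shut, and the axes are right-handed (so a half turn about z gives the same grasp; the last joint's range is limited). The gripper opens to 93 mm and grips with 3 to 60 N. Pads are 15 mm wide; open, the fingers measure 128 mm over their backs; the gripper's body (75 mm by 188 mm) begins 65 mm behind the grasp point.
Start: joints at [-1.193, 0.599, -0.003, 1.599, 0.002, 0.943, -0.08], TCP at [318.484, 651.3, 218.618] pointing down, gripper open.
Joint ranges: [-2.57, 2.57], [-0.35, 1.97], [-1.29, 1.29], [0.11, 2.56], [-1.05, 4.19], [0.11, 1.86], [-2.63, 2.63]. Speed limits (rad/s): [2.22, 2.22, 3.01, 3.01, 3.14, 3.14, 3.14].

## Interface

Orientations are given as a unit quaternion [w, x, y, z].
In Python, from workcell import * gives the robot as it stands.
- The arm moves only by the tool step_arm, never from a script. Its argument "steps" is a list of rows, each an object with "slide": the shift along the tool's x, y, z in mm, a list of three; "rotation": the turn, a rotation vector about the tool's x, y, z in degrees, a list of three; "hand": the finger opening in mm, from 0 to 93. In form: [{"slide": [x, y, z], "rotation": [wx, wy, wz], "hand": hand}, ...]. A call has 1 to 5 rows; each row shifts and turns the commanded pose from where the row before left it, along the tool's axes as they then stand; what a row does not reach is not made up. A row lasts 1/10 s, in which the tool goes at most 50 mm and 8.59 degrees, less where a joint would pass 70% of its speed; a pose out of reach is approached as far as the arm can. A call with a gripper value outside its range is refused whole. The fingers move at their own pace and stop on an object; "grip_force" is the grip in N (left out, the last holds). Time passes only in rows, so rows that do not move let the fingers close. It gives the time, the measured TCP pose, the force and the opening at its end, in the units of the state.
- observe(): the state, without advancing time (a new reading comes with each control period).
- read_camera(name): name is "side" or "top" or "wrist"; returns a dict with "frame" (420x560x3 uint8, red, green, blue), "depth" (420x560 float32, mm along the optical axis (not along the pixel's ray), 0 where there is no reading), "fx", "fy", "cx", "cy" (pixels), "view" (4x4, takes a point from world to camera coordinates). Camera axes: x right, y down, z forward; pixel columns grow to the right and rows downward; lengths in mm; the calibration is good to about 2 mm. A picture is of the moment at which its call begins.
- close_job(): hands the job in, once; it reports no verdict.
The state is a dict: "time": time; "joint_pos": joint angles; "joint_vel": joint speeds; "joint_torque": joint torques, N m; "eef_pos": TCP position; "tcp_rot": TCP orientation; "ft_force": force on the tool from outside, world axes, zero at the start; "torque": the same for the moment, N m; "finger_gap": opening from 0.0 (shut) to 1.0 (fully open).
Only numpy, scipy, OpenCV 4.12 (cv2) and the standard library are available. Lean on these libraries where they do the work, as an engineer would, in place of code of your own. Each camera call takes 0.05 s, during which the arm holds its last target. There are 200 camera calls.

## Task

With the lid still shut, turn the drying box's thermostat knob until its nose points at the small metal index on the scale. Then take the lid by its bar, raise it until it is just past the balance point where its spring would carry it up, bring it back, and hold it there by the bar about five degrees below that point, so that it would drop shut by itself if let go. The program finishes while the bar is still held; do not let the lid fly fully open, and leave the index, the brush head, the pot and the slate block where they stand.

Things in the scene. Friction and masses are not known exactly. Their poses are not given: they have to be found in the camera images.
- drying_box: drying box for brush ferrules, fixed: grey chamber 160 (x) x 200 (y) x 91 mm high under the lid, on its right (-y) a grey control box 120 x 110 x 60 mm high. Origin on the table under the chamber's middle; x points from the lid's bar to the hinge (away from the robot), y left, z up. Two white ferrules, 68 mm across, at most 40 mm high, lie fixed in the chamber
- knob (a joint): thermostat knob on the control box, rad; turns endlessly about an upright axis, friction 0.04 Nm. 0: nose along the box's -x (to the robot); grows clockwise seen from above. A black disc 48 mm across, 7 mm high, carries a grip bar 44 mm long (along the nose's direction), 12 mm wide, 7 to 36 mm above the control box; the small nose at the disc's edge shows the direction
- index (a joint): the small steel index that marks the wanted angle on the knob's scale, rad; same zero, sense and axis as the knob, stiff enough to stay where it is; the knob is set when both joints read the same. It starts 0.5 to 1.5 rad clockwise of the knob's nose
- knob_grip (a point): point on the knob's axis at the height to grip, 22 mm above the control box, 15 mm above the knob's disc
- knob_nose (a point): 1 mm past the tip of the knob's nose, 31 mm from the knob's axis, 4 mm above the control box
- index_tip (a point): tip of the index, 31 mm from the knob's axis, 4 mm above the control box; the knob is set when knob_nose lies on it
- lid (a joint): the sprung lid, rad: an aluminium plate 158 x 206 x 12 mm, 0.95 kg with its bar, hinged along the box's y at its far edge; 0 shut (level), grows as it opens, stop at 1.5. Balance point at 0.75 rad (43 degrees): below it the lid falls shut, above it its spring throws it up. Lifting the bar from shut takes about 1.1 N, less as it rises
- lid_hinge (a point): middle of the lid's hinge line, 99 mm above the table, on the drying box (does not move)
- bar_middle (a point): middle of the lid's bar, 212 mm from the hinge line, at hinge height when the lid is shut; moves with the lid. The bar is dark round steel, 12 mm thick, 120 mm long, along the box's y, held 37 mm clear of the lid's front edge by a 10 mm arm at each end; 110 mm is free between the arms
- brush_head: bystander: round bristle brush head in a white ferrule, 74 x 70 x 74 mm, on the table to the right of the control box; origin under its middle
- black_pot: bystander: black pot, 76 mm across, 62 mm high, farther right; origin under its middle
- slate_block: bystander: flat round slate rubbing block, 112 x 89 x 18 mm, left of the drying box; origin under its middle

How it is judged (in metres and radians):
On the way, in this order (a step that is already met when the one before it is completed fails the run):
1. the knob's nose points at the index while the lid is still shut (distance between knob_nose and index_tip below 0.0042 m and value of joint lid below 0.05 rad), for 0.3 s.
2. the lid is raised past its balance point, held by its bar (value of joint lid above 0.77 rad and contact force between the fingers and lid_bar above 0.05 N).
At the end, for the whole second after the job is handed in: The lid is held still by its bar in the fingers, 0.57 to 0.735 rad open (1 to 10 degrees below the balance point at 0.75), after it was first raised past 0.77 rad; the knob's nose is within 4.2 mm (8 degrees) of the index, set before the lid was opened (value of joint lid between 0.57 and 0.735 rad and velocity of joint lid between -0.05 and 0.05 rad/s and contact force between the fingers and lid_bar above 0.05 N and distance between knob_nose and index_tip below 0.0042 m); the arm keeps its last pose, push and grip.
It fails at once if the lid flies fully open (value of joint lid above 1.3 rad).
It fails at once if the index was turned away from where it stood (distance of index_tip from where it was at the start of the episode above 0.006 m).
It fails at once if a bystander was pushed away (distance of any of brush_head, black_pot, slate_block from where it was at the start of the episode above 0.03 m).
It also fails if it takes over 50 s, if anything falls off the work surface, if the arm or the gripper's body presses on something with over 40 N, if the wrist force passes 120 N, or if a joint passes its speed limit or range.

## Working session

There is one attempt and no reset: what is moved stays moved. The work goes in short steps, Python scripts to look and compute and a tool call to move; the robot and the scene stay as the last step left them, time stands still between calls to the robot, and variables do not carry over. Pictures are saved under pics/ and viewed, about 8 in all and at most 12, crops included, and the job is handed in when it is done.

Besides the shell and the picture viewer there is one more tool, called after "Request:" by a JSON object that holds its "name" and its "arguments", one argument or row to a line. step_arm: Moves the arm, as the interface text tells. Its arguments: {"type":"object","properties":{"steps":{"type":"array"},"grip_force":{"type":"number"}},"required":["steps"]}

```bash
mkdir -p pics
cat > h.py <<'E'
from workcell import *
import numpy as np, cv2
from scipy.spatial.transform import Rotation as R
def rd(q): return R.from_quat([q[1],q[2],q[3],q[0]])
def pts(c):
    d=c['depth']; v,u=np.mgrid[:d.shape[0],:d.shape[1]]
    P=np.stack([(u-c['cx'])/c['fx']*d,(v-c['cy'])/c['fy']*d,d],-1)
    V=np.array(c['view']); return (P-V[:3,3])@V[:3,:3]
def ray(c,u,v,z):
    V=np.array(c['view']); o=-V[:3,:3].T@V[:3,3]
    r=V[:3,:3].T@np.array([(u-c['cx'])/c['fx'],(v-c['cy'])/c['fy'],1]); return o+r*(z-o[2])/r[2]
def save(n,f): cv2.imwrite('pics/'+n+'.png',cv2.cvtColor(f,cv2.COLOR_RGB2BGR))
E
python3 - <<'E'
from h import *
s=observe(); print(s)
a=[]
for n in ('top','side'):
    c=read_camera(n); np.save(n+'.npy',c,allow_pickle=True); a.append(c['frame'])
    V=np.array(c['view']); print(n,c['fx'],c['cx'],c['cy'],-V[:3,:3].T@V[:3,3])
save('a_top',a[0]);save('a_side',a[1])
E
```

```text
{'time': 0.0, 'joint_pos': array([-1.1926975 ,  0.60015165, -0.00256434,  1.60013079,  0.00179756,
        0.94289071, -0.0797956 ]), 'joint_vel': array([-4.67624111e-05, -2.89168985e-06, -1.00177922e-03,  9.56177355e-04,
       -1.40436565e-03,  3.61530854e-04, -1.95070526e-03]), 'joint_torque': array([ 4.87417055e-04, -7.65058494e+01,  1.49734005e+00, -2.52341598e+01,
       -5.25085756e-02,  1.70890801e-02,  1.46661368e-04]), 'eef_pos': array([318.26720446, 650.85979365, 217.74017751]), 'tcp_rot': array([ 4.71788502e-04,  8.48295301e-01,  5.29522861e-01, -6.32529356e-04]), 'ft_force': array([0.34624442, 0.35180445, 0.09584181]), 'torque': array([0.00962232, 0.03158346, 0.00051508]), 'finger_gap': 0.9993312728651457}
top 493.73108101924095 277.1629890117836 208.69931123498495 [ 363.62903358  138.87711653 1522.23850984]
side 426.587244822988 284.89200904213294 214.6377820398338 [ 550.31390868 -853.05109466  875.08274798]
```

View pics/a_top.png

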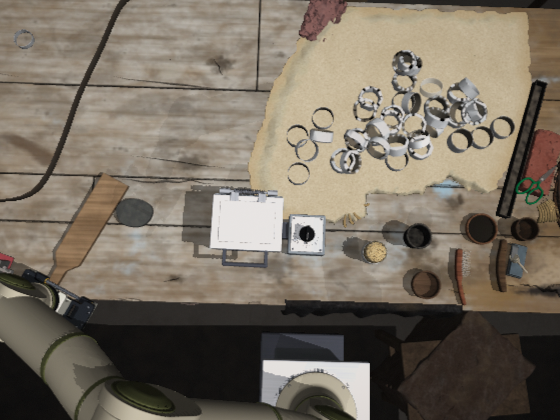

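View pics/a_side.png

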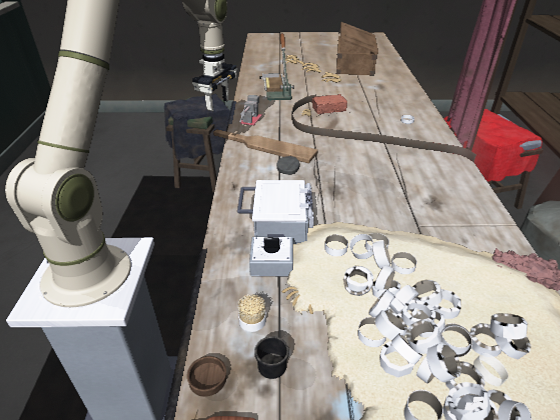

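The top view shows the lid around (247,222), its bar at about (245,263), and the knob at (307,234). The brush head is at (375,252), the black pot at (417,236) and the slate at (134,212).

Run:
```python
from h import *
c=np.load('top.npy',allow_pickle=True).item(); P=pts(c); f=c['frame']
k=P[225:245,297:317]; 
def rect(m,z):
    m=cv2.morphologyEx(m.astype(np.uint8),cv2.MORPH_OPEN,np.ones((3,3)))
    n,l,st,ce=cv2.connectedComponentsWithStats(m); i=1+np.argmax(st[1:,4])
    vu=np.argwhere(l==i)[:,::-1]; w=np.array([ray(c,u,v,z)[:2] for u,v in vu],np.float32)
    return cv2.minAreaRect(w),len(w)
u=np.zeros(P.shape[:2],bool);u[185:275,200:335]=1
print('lid',rect(u&(P[...,2]>93)&(P[...,2]<115)&(f.min(-1)>150),105))
print('ctl',rect(u&(P[...,2]>50)&(P[...,2]<75)&(f.min(-1)>90)&(np.arange(560)>286),60))
print('lidz',np.median(P[215:235,230:270,2]),'ctl z',np.median(P[218:222,293:322,2]))
hi=u&(P[...,2]>88)&(P[...,2]<110)&(np.arange(560)>286); print('knob top',P[hi].mean(0),hi.sum(),cv2.minAreaRect(P[hi][:,:2].astype(np.float32)))
b=u&(f.max(-1)<110)&(P[...,2]>80)&(np.arange(560)<290)&(np.arange(420)[:,None]>254); print('bar',P[b].mean(0),b.sum(),P[b].min(0),P[b].max(0)); print(rect(b,99))
save('b',cv2.resize(f[205:275,200:335],None,fx=5.9,fy=5.9,interpolation=cv2.INTER_CUBIC))
```

```text
lid (((549.7457275390625, 214.4671630859375), (205.52345275878906, 165.25167846679688), 88.83174133300781), 3808)
ctl (((522.3419189453125, 37.191226959228516), (108.43453979492188, 118.355224609375), 89.39717102050781), 1216)
lidz 107.10135064110978 ctl z 59.517967205283206
knob top [522.64705104  37.41625924  94.51928064] 64 ((522.553466796875, 37.28423309326172), (11.652300834655762, 44.34088897705078), 86.80619049072266)
bar [428.23767274 214.32992862 103.81281474] 241 [418.31581716 152.17746082  93.20818331] [452.81379381 281.44179751 114.74963522]
(((433.8772888183594, 217.0352783203125), (130.1109161376953, 29.136594772338867), 88.89779663085938), 237)
```

View pics/b.png

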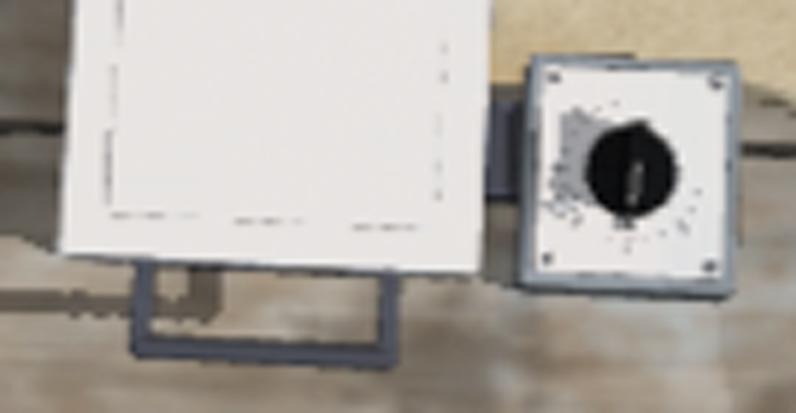

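Request:
{"name": "step_arm", "arguments": {
  "steps": [
    {"slide": [-33,32,0],"rotation": [0,0,-5],"hand": 93},
    {"slide": [-30,35,0],"rotation": [0,0,-5],"hand": 93},
    {"slide": [-33,32,0],"rotation": [0,0,0],"hand": 93},
    {"slide": [-33,32,0],"rotation": [0,0,0],"hand": 93},
    {"slide": [-33,32,0],"rotation": [0,0,0],"hand": 93}
  ]
}}

```text
time: 0.6
eef_pos: [420.0, 443.4, 218.4]
tcp_rot: [0.0, 0.799, 0.601, -0.0]
ft_force: [1.1, 1.0, 0.4]
finger_gap: 1.0
```

Request:
{"name": "step_arm", "arguments": {
  "steps": [
    {"slide": [-40,23.5,0],"rotation": [0,0,0],"hand": 93},
    {"slide": [-40,23.5,0],"rotation": [0,0,0],"hand": 93},
    {"slide": [-40,23.5,0],"rotation": [0,0,0],"hand": 93},
    {"slide": [-40,23.5,0],"rotation": [0,0,0],"hand": 93},
    {"slide": [-40,23.5,0],"rotation": [0,0,0],"hand": 93}
  ]
}}

```text
time: 1.1
eef_pos: [477.1, 218.7, 218.5]
tcp_rot: [0.0, 0.799, 0.601, -0.0]
ft_force: [1.1, 0.2, 0.3]
finger_gap: 1.002
```

Request:
{"name": "step_arm", "arguments": {
  "steps": [
    {"slide": [-40,23.5,0],"rotation": [0,0,0],"hand": 93},
    {"slide": [-40,23.5,0],"rotation": [0,0,0],"hand": 93},
    {"slide": [-40,23,0],"rotation": [0,0,0],"hand": 93},
    {"slide": [-40,23,0],"rotation": [0,0,-8],"hand": 93},
    {"slide": [0,0,0],"rotation": [0,0,-8],"hand": 93}
  ]
}}

```text
time: 1.6
eef_pos: [523.0, 34.3, 218.5]
tcp_rot: [0.001, 0.709, 0.706, -0.001]
ft_force: [-0.6, 0.5, 1.1]
finger_gap: 1.001
```

Run:
```python
from h import *
s=observe(); print(s['time'],s['eef_pos'],s['tcp_rot'],s['joint_pos'])
c=read_camera('wrist'); np.save('w1.npy',c,allow_pickle=True); V=np.array(c['view']); print(c['fx'],-V[:3,:3].T@V[:3,3],V[2,:3]); q=V@[522.5,37.3,96,1]; print(q[0]/q[2]*c['fx']+c['cx'],q[1]/q[2]*c['fy']+c['cy'])
save('w1',c['frame'])
```

```text
1.6 [522.98968294  34.2614133  218.45091469] [ 0.00099013  0.7085575   0.70565171 -0.00097589] [-0.1113698   0.36188671 -0.08538655  2.05310351  0.04945103  0.72893157
  1.33852226]
302.9344487827291 [453.09173607  35.96243753 384.2613545 ] [ 0.25384785 -0.00397137 -0.96723601]
281.08161350792255 199.93123437177317
```

View pics/w1.png

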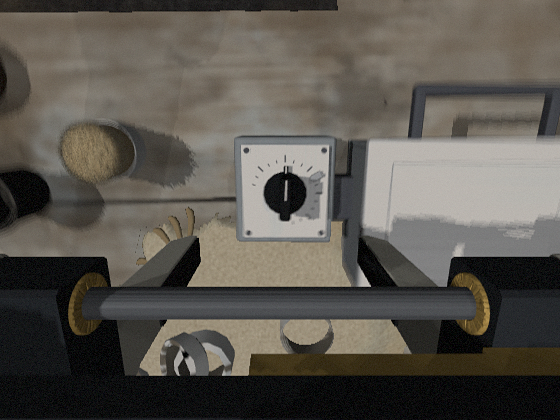

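Run:
```python
from h import *
c=np.load('w1.npy',allow_pickle=True).item()
save('w1c',cv2.resize(c['frame'][130:245,230:340],None,fx=5.2,fy=5.2,interpolation=cv2.INTER_CUBIC))
```

```text
(no output)
```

View pics/w1c.png

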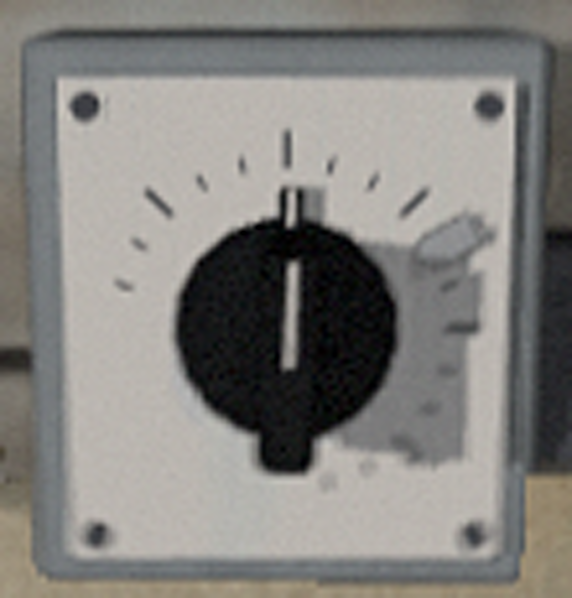

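The nose with its white line is at crop (290,205), pointing to the robot. The steel index is at crop (455,240), with its inner tip near (418,254), and the disc centre is near (287,325). So the index is about 60° clockwise of the nose.

Run:
```python
from h import *
c=np.load('w1.npy',allow_pickle=True).item(); f=c['frame']
o=lambda X,Y:(230+(X+.5)/5.2-.5,130+(Y+.5)/5.2-.5)
C=ray(c,*o(287,325),67); N=ray(c,*o(291,188),64); T=ray(c,*o(418,254),64); B=ray(c,*o(455,239),65)
for n,p in(('N',N),('T',T),('B',B)):
    d=(p-C)[:2]; print(n,p,np.hypot(*d),'cw from -x deg',-np.degrees(np.arctan2(-d[1],-d[0])))
print(C)
m=(P:=pts(c))[...,2]
b=(m>90)&(m<102)&(f.max(-1)<255); b[:,:255]=0; b[:,320:]=0; b[:150]=0;b[235:]=0
print(b.sum(),P[b].mean(0),cv2.minAreaRect(P[b][:,:2].astype(np.float32)))
```

```text
N [493.09679098  42.21077894  64.        ] 27.78769935093042 cw from -x deg 1.6555157873032025
T [506.69609912  68.30730203  64.        ] 30.40648905559764 cw from -x deg 62.209346639051645
B [503.4574952   75.68165699  65.        ] 38.44451150619628 cw from -x deg 63.06362112917025
[520.87289151  41.40798727  67.        ]
526 [522.17551903  40.34601122  95.34051196] ((523.0157470703125, 40.38398361206055), (11.970606803894043, 43.32929992675781), 87.10051727294922)
```

Request:
{"name": "step_arm", "arguments": {
  "steps": [
    {"slide": [4.7,-0.7,0],"rotation": [0,0,3],"hand": 45},
    {"slide": [0,0,40],"rotation": [0,0,0],"hand": 45},
    {"slide": [0,0,40],"rotation": [0,0,0],"hand": 45},
    {"slide": [0,0,40],"rotation": [0,0,0],"hand": 45},
    {"slide": [0,0,26],"rotation": [0,0,0],"hand": 45}
  ]
}}

```text
time: 2.15
eef_pos: [520.4, 46.8, 70.3]
tcp_rot: [-0.001, 0.726, 0.687, -0.001]
ft_force: [-0.3, -0.1, -0.7]
finger_gap: 0.621
```

Request:
{"name": "step_arm", "arguments": {
  "steps": [
    {"slide": [0,0,0],"rotation": [0,0,0],"hand": 20},
    {"slide": [0,0,0],"rotation": [0,0,0],"hand": 8},
    {"slide": [0,0,0],"rotation": [0,0,0],"hand": 8},
    {"slide": [0,0,0],"rotation": [0,0,0],"hand": 8},
    {"slide": [0,0,0],"rotation": [0,0,0],"hand": 8}
  ],
  "grip_force": 25
}}

```text
time: 2.65
eef_pos: [522.1, 43.0, 74.1]
tcp_rot: [0.002, 0.727, 0.687, -0.0]
ft_force: [1.3, -20.3, 7.3]
finger_gap: 0.196
```

```bash
python3 -c "
from h import *
print(observe())"
```

```text
{'time': 2.65, 'joint_pos': array([-0.15734857,  0.58206722, -0.05027167,  2.17584492,  0.0818837 ,
        0.38428944,  1.23969564]), 'joint_vel': array([ 0.01619884, -0.00111507,  0.04311191,  0.00400563,  0.02147592,
        0.00940894, -0.00106822]), 'joint_torque': array([-1.05274603e+01, -5.85433066e+01, -1.02784798e+01, -1.24997073e+01,
       -2.53235333e+00, -1.36898585e+00, -2.46913650e-02]), 'eef_pos': array([522.11573071,  42.99604061,  74.09316999]), 'tcp_rot': array([ 1.59012896e-03,  7.26572113e-01,  6.87088299e-01, -3.23167426e-04]), 'ft_force': array([  1.30222429, -20.3238232 ,   7.34181847]), 'torque': array([-4.74524299, -0.24878189,  0.01296484]), 'finger_gap': 0.19592468961460502}
```

Request:
{"name": "step_arm", "arguments": {
  "steps": [
    {"slide": [-3.5,0.5,-1],"rotation": [0,0,0],"hand": 8},
    {"slide": [-3.5,0.5,-1],"rotation": [0,0,0],"hand": 8},
    {"slide": [0,0,0],"rotation": [0,0,0],"hand": 8},
    {"slide": [0,0,0],"rotation": [0,0,0],"hand": 8},
    {"slide": [0,0,0],"rotation": [0,0,0],"hand": 8}
  ]
}}

```text
time: 3.15
eef_pos: [521.9, 39.5, 74.5]
tcp_rot: [-0.0, 0.725, 0.688, 0.0]
ft_force: [0.7, 3.9, -16.3]
finger_gap: 0.127
```

```bash
python3 -c "
from h import *
print(observe())
c=read_camera('wrist'); np.save('w2.npy',c,allow_pickle=True);save('w2',c['frame'])"
```

```text
{'time': 3.15, 'joint_pos': array([-0.14351209,  0.58155406, -0.05727105,  2.17505654,  0.08159289,
        0.38722859,  1.25110688]), 'joint_vel': array([-2.36411932e-03,  1.42588366e-03,  1.78823704e-03, -6.63514420e-05,
        7.16184722e-04, -6.59339328e-04,  2.14274132e-03]), 'joint_torque': array([ 2.14724869e+00, -6.98892188e+01,  2.90348500e+00, -1.32144722e+01,
        4.97572124e-01,  7.12309834e-01,  3.43867717e-02]), 'eef_pos': array([521.86694119,  39.49142568,  74.46275769]), 'tcp_rot': array([-3.69467222e-04,  7.25498074e-01,  6.88224096e-01,  4.01471581e-05]), 'ft_force': array([  0.7231143 ,   3.91243681, -16.27364353]), 'torque': array([ 0.95531142, -0.20291968, -0.0224743 ]), 'finger_gap': 0.1270238605426187}
```

View pics/w2.png

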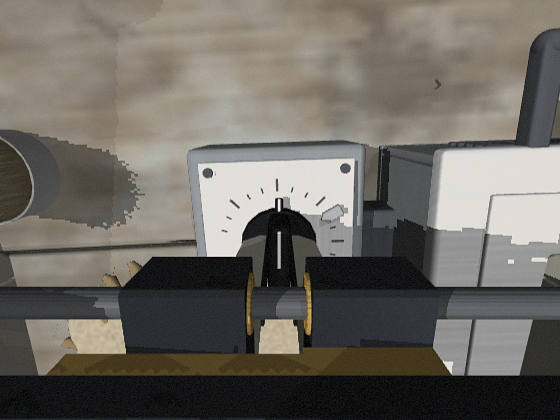

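The fingers hold the knob's bar near (280,270). The nose is at (280,205) and the index at (335,212). Next is the clockwise turn.

Request:
{"name": "step_arm", "arguments": {
  "steps": [
    {"slide": [0,0,1],"rotation": [0,0,8],"hand": 8},
    {"slide": [0,0,0],"rotation": [0,0,8],"hand": 8},
    {"slide": [0,0,0],"rotation": [0,0,8],"hand": 8},
    {"slide": [0,0,0],"rotation": [0,0,8],"hand": 8},
    {"slide": [0,0,0],"rotation": [0,0,8],"hand": 8}
  ]
}}

```text
time: 3.7
eef_pos: [522.2, 40.2, 74.4]
tcp_rot: [-0.001, 0.918, 0.396, 0.001]
ft_force: [-0.7, 6.0, -5.3]
finger_gap: 0.127
```

Request:
{"name": "step_arm", "arguments": {
  "steps": [
    {"slide": [0,0,0],"rotation": [0,0,8],"hand": 8},
    {"slide": [0,0,0],"rotation": [0,0,6],"hand": 8},
    {"slide": [0,0,0],"rotation": [0,0,5],"hand": 8},
    {"slide": [0,0,0],"rotation": [0,0,0],"hand": 8},
    {"slide": [0,0,0],"rotation": [0,0,0],"hand": 8}
  ]
}}

```text
time: 4.2
eef_pos: [522.5, 40.4, 74.4]
tcp_rot: [-0.001, 0.97, 0.243, 0.001]
ft_force: [0.4, 6.1, -3.7]
finger_gap: 0.125
```

```bash
python3 -c "
from h import *
s=observe();print(s); q=s['tcp_rot'];print(rd(q).as_matrix())
c=read_camera('wrist'); np.save('w3.npy',c,allow_pickle=True);save('w3',cv2.resize(c['frame'][120:320,160:420],None,fx=3,fy=3,interpolation=2))"
```

```text
{'time': 4.2, 'joint_pos': array([-0.32441299,  0.59283835,  0.20236115,  2.1860859 , -0.30565394,
        0.38741669,  0.61838807]), 'joint_vel': array([ 0.00380517, -0.00069286, -0.00485621, -0.00111222,  0.0027985 ,
       -0.00062217,  0.00354557]), 'joint_torque': array([ 3.12493153e+00, -6.25983095e+01,  8.07655424e+00, -1.11632064e+01,
        7.64469020e-01, -2.80115968e-01, -3.65418289e-02]), 'eef_pos': array([522.50763329,  40.40578488,  74.3988751 ]), 'tcp_rot': array([-6.50209523e-04,  9.70120741e-01,  2.42621030e-01,  6.00237257e-04]), 'ft_force': array([ 0.35672002,  6.05087566, -3.74454903]), 'torque': array([ 1.43680117,  0.11066399, -0.0492492 ]), 'finger_gap': 0.12492954969864856}
[[ 8.82269351e-01  4.70744167e-01  8.49096217e-04]
 [ 4.70742606e-01 -8.82269226e-01  1.55282385e-03]
 [ 1.48011423e-03 -9.70303126e-04 -9.99998434e-01]]
```

View pics/w3.png

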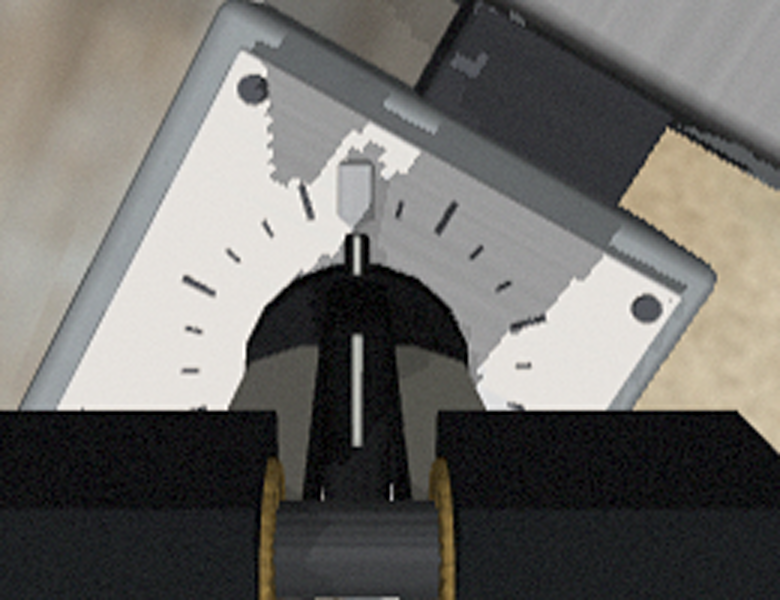

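The nose's white line (357,250) lines up with the index tip (355,225). I'll release the knob, rise, and turn the jaws to face the bar.

Request:
{"name": "step_arm", "arguments": {
  "steps": [
    {"slide": [0,0,0],"rotation": [0,0,0],"hand": 20},
    {"slide": [0,0,0],"rotation": [0,0,0],"hand": 40},
    {"slide": [0,0,0],"rotation": [0,0,0],"hand": 40},
    {"slide": [0,0,-10],"rotation": [0,0,0],"hand": 40},
    {"slide": [0,0,-40],"rotation": [0,0,0],"hand": 40}
  ]
}}

```text
time: 4.75
eef_pos: [520.5, 38.3, 122.3]
tcp_rot: [-0.0, 0.97, 0.241, -0.003]
ft_force: [-0.1, 0.7, 0.5]
finger_gap: 0.428
```

Request:
{"name": "step_arm", "arguments": {
  "steps": [
    {"slide": [0,0,-45],"rotation": [0,0,0],"hand": 40},
    {"slide": [0,0,-45],"rotation": [0,0,8],"hand": 40},
    {"slide": [0,0,0],"rotation": [0,0,8],"hand": 40},
    {"slide": [0,0,0],"rotation": [0,0,8],"hand": 40},
    {"slide": [0,0,0],"rotation": [0,0,5],"hand": 40}
  ]
}}

```text
time: 5.25
eef_pos: [522.2, 38.7, 215.0]
tcp_rot: [-0.0, 1.0, -0.012, 0.001]
ft_force: [0.6, -0.2, -0.3]
finger_gap: 0.435
```

Request:
{"name": "step_arm", "arguments": {
  "steps": [
    {"slide": [0,-40,0],"rotation": [0,0,0],"hand": 40},
    {"slide": [0,-40,0],"rotation": [0,0,0],"hand": 40},
    {"slide": [-20,-40,0],"rotation": [0,0,0],"hand": 40},
    {"slide": [-30,-35,0],"rotation": [0,0,0],"hand": 40},
    {"slide": [0,0,0],"rotation": [0,0,0],"hand": 40}
  ]
}}

```text
time: 5.75
eef_pos: [471.1, 199.7, 213.6]
tcp_rot: [-0.001, 1.0, -0.005, -0.001]
ft_force: [-0.1, -0.1, 0.7]
finger_gap: 0.432
```

Run:
```python
from h import *
s=observe(); print(s['time'],s['eef_pos'],rd(s['tcp_rot']).as_matrix().round(3),s['joint_pos'],s['ft_force'])
c=read_camera('wrist'); np.save('w4.npy',c,allow_pickle=True); t=read_camera('top'); np.save('t4.npy',t,allow_pickle=True)
o=np.zeros((600,800,3),np.uint8); o[:420,:560]=c['frame']; o[420:595,:400]=cv2.resize(t['frame'][200:270,200:360],(400,175),interpolation=2)
save('w4',o)
V=np.array(c['view']); print(-V[:3,:3].T@V[:3,3])
for p in ([430,160,99],[430,270,99]):
    q=V@np.array(p+[1]); print(q[:2]/q[2]*c['fx']+[c['cx'],c['cy']])
```

```text
5.75 [471.12213947 199.65711541 213.64983213] [[ 1.    -0.01  -0.003]
 [-0.01  -1.     0.001]
 [-0.003 -0.001 -1.   ]] [-0.87653225  0.38495864  0.49960256  2.10784071 -0.28200509  0.71416956
 -0.20259451] [-0.10117688 -0.10260082  0.74460797]
[472.47326891 270.41426135 379.57898087]
[237.33790114 242.81888257]
[231.989677   127.94642472]
```

View pics/w4.png

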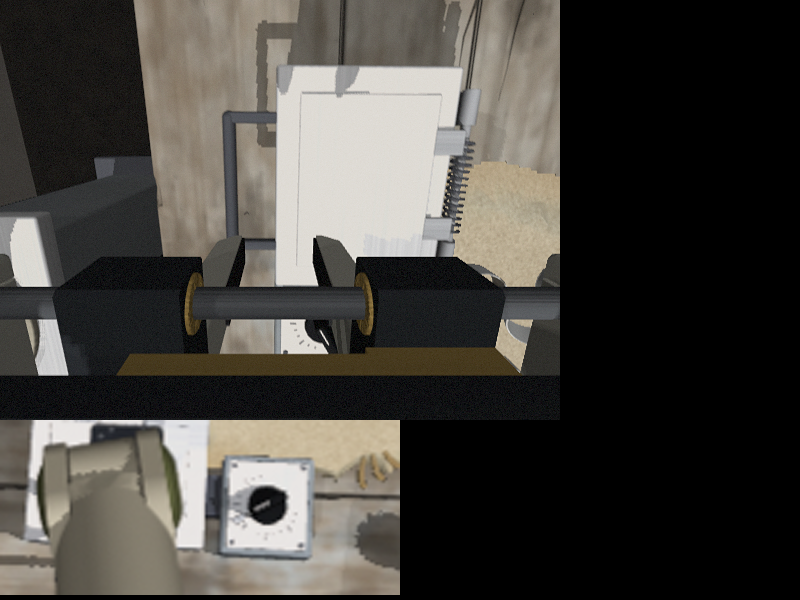

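The bar is at columns 224–238 and rows 112–248, the lid at columns 277–462, and the hinge springs on the right.

Run:
```python
from h import *
c=np.load('w4.npy',allow_pickle=True).item(); f=c['frame'].astype(int); P=pts(c)
m=(f.max(-1)<105)&(P[...,2]>85)&(P[...,2]<115); m[:,:215]=0;m[:,245:]=0;m[:105]=0;m[255:]=0
for v in range(130,236,15):
    u=np.flatnonzero(m[v]); 
    if len(u): print(v,u.min(),u.max(),ray(c,u.mean(),v,102).round(1),P[v,u][:,2].max().round(1))
vs=np.flatnonzero(m[:,228:236].any(1)); print(vs.min(),vs.max(),ray(c,231,vs.min(),99),ray(c,231,vs.max(),99))
for v in (100,200): print('lid edges',[ray(c,u,v,105).round(1) for u in (276.5,462)])
for u in (300,400): print('lid top',ray(c,u,66.5,105).round(1))
```

```text
130 223 233 [426.8 268.3 102. ] 105.2
145 223 235 [427.  255.2 102. ] 106.4
160 224 235 [426.8 241.8 102. ] 105.1
175 224 236 [426.6 228.  102. ] 105.6
190 225 236 [426.4 213.9 102. ] 104.8
205 225 236 [425.6 199.4 102. ] 105.2
220 226 237 [425.9 184.6 102. ] 105.5
235 226 237 [425.1 169.3 102. ] 105.4
110 237 [429.86364758 285.36987694  99.        ] [424.02891634 166.15978031  99.        ]
lid edges [array([470.2, 292.9, 105. ]), array([629.2, 291.4, 105. ])]
lid edges [array([469.3, 204.6, 105. ]), array([641.9, 203.1, 105. ])]
lid top [490.2 319.2 105. ]
lid top [573.7 318.4 105. ]
```

Request:
{"name": "step_arm", "arguments": {
  "steps": [
    {"slide": [-25,-8,20],"rotation": [0,0,0],"hand": 35},
    {"slide": [-20,-7,30],"rotation": [0,0,0],"hand": 35},
    {"slide": [0,0,40],"rotation": [0,0,0],"hand": 35},
    {"slide": [0,0,0],"rotation": [0,0,0],"hand": 35},
    {"slide": [0,0,0],"rotation": [0,0,0],"hand": 35}
  ]
}}

```text
time: 6.35
eef_pos: [431.4, 209.0, 124.2]
tcp_rot: [0.001, 1.0, -0.011, -0.0]
ft_force: [0.0, -0.0, 0.7]
finger_gap: 0.374
```

Request:
{"name": "step_arm", "arguments": {
  "steps": [
    {"slide": [-5.5,-6,0],"rotation": [0,0,0],"hand": 35},
    {"slide": [0,0,22],"rotation": [0,0,0],"hand": 35},
    {"slide": [0,0,22],"rotation": [0,0,0],"hand": 35},
    {"slide": [0,0,0],"rotation": [0,0,0],"hand": 35},
    {"slide": [0,0,0],"rotation": [0,0,0],"hand": 35}
  ]
}}

```text
time: 6.85
eef_pos: [425.4, 216.8, 80.8]
tcp_rot: [-0.0, 1.0, -0.01, 0.0]
ft_force: [-0.2, -0.0, 0.7]
finger_gap: 0.374
```

Request:
{"name": "step_arm", "arguments": {
  "steps": [
    {"slide": [0,0,0],"rotation": [0,0,0],"hand": 20},
    {"slide": [0,0,0],"rotation": [0,0,0],"hand": 8},
    {"slide": [0,0,0],"rotation": [0,0,0],"hand": 8},
    {"slide": [0,0,0],"rotation": [0,0,0],"hand": 8},
    {"slide": [0,0,0],"rotation": [0,0,0],"hand": 8}
  ]
}}

```text
time: 7.35
eef_pos: [425.4, 216.9, 80.0]
tcp_rot: [-0.0, 1.0, -0.009, 0.001]
ft_force: [1.4, 0.1, 3.3]
finger_gap: 0.118
```

Request:
{"name": "step_arm", "arguments": {
  "steps": [
    {"slide": [-0.8,0,-14.8],"rotation": [0,-4,0],"hand": 8},
    {"slide": [-0.8,0,-14.8],"rotation": [0,-4,0],"hand": 8},
    {"slide": [-0.8,0,-14.8],"rotation": [0,-4,0],"hand": 8},
    {"slide": [-0.8,0,-14.8],"rotation": [0,-4,0],"hand": 8},
    {"slide": [0,0,0],"rotation": [0,0,0],"hand": 8}
  ]
}}

```text
time: 7.85
eef_pos: [428.3, 216.5, 139.4]
tcp_rot: [-0.002, 0.99, -0.01, -0.14]
ft_force: [-1.1, 1.5, -1.2]
finger_gap: 0.121
```

```bash
cat > lid.py <<'E'
from h import *
s=observe(); M=rd(s['tcp_rot']).as_matrix(); g=s['eef_pos']-19*M[:,2]; r=np.array([637.4,99])-g[[0,2]]
print(s['time'],s['eef_pos'].round(1),'tilt',np.degrees(np.arctan2(-M[0,2],-M[2,2])).round(2),'lid deg',np.degrees(np.arctan2(-r[1],r[0])).round(2),'r',np.hypot(*r).round(1),'y',g[1],'F',s['ft_force'].round(1),'gap',s['finger_gap']*93,'q',s['joint_pos'].round(2))
E
python3 lid.py
```

```text
7.85 [428.3 216.5 139.4] tilt 16.14 lid deg 16.06 r 212.1 y 216.43990983809178 F [-1.1  1.5 -1.2] gap 11.23675815337071 q [-0.73  0.56  0.35  2.07 -0.4   0.85 -0.11]
```

Tracking the arc well. I'll raise to about 46.5°.

Request:
{"name": "step_arm", "arguments": {
  "steps": [
    {"slide": [-0.8,0,-14.8],"rotation": [0,-4,0],"hand": 8},
    {"slide": [-0.8,0,-14.8],"rotation": [0,-4,0],"hand": 8},
    {"slide": [-0.8,0,-14.8],"rotation": [0,-4,0],"hand": 8},
    {"slide": [-0.8,0,-14.8],"rotation": [0,-4,0],"hand": 8},
    {"slide": [0,0,0],"rotation": [0,0,0],"hand": 8}
  ]
}}

```text
time: 8.35
eef_pos: [446.9, 216.1, 194.4]
tcp_rot: [-0.002, 0.961, -0.009, -0.277]
ft_force: [-4.3, 0.5, 1.3]
finger_gap: 0.115
```

Request:
{"name": "step_arm", "arguments": {
  "steps": [
    {"slide": [-0.8,0,-14.8],"rotation": [0,-4,0],"hand": 8},
    {"slide": [-0.8,0,-14.8],"rotation": [0,-4,0],"hand": 8},
    {"slide": [-0.8,0,-14.8],"rotation": [0,-4,0],"hand": 8},
    {"slide": [-0.5,0,-7.4],"rotation": [0,-2,0],"hand": 8},
    {"slide": [0,0,0],"rotation": [0,0,0],"hand": 8}
  ]
}}

```text
time: 8.85
eef_pos: [474.8, 215.5, 237.0]
tcp_rot: [-0.003, 0.92, -0.009, -0.393]
ft_force: [-4.9, -1.5, 4.1]
finger_gap: 0.123
```

```bash
python3 lid.py
```

```text
8.85 [474.8 215.5 237. ] tilt 46.23 lid deg 45.44 r 212.1 y 215.27089886481343 F [-4.9 -1.5  4.1] gap 11.474302125297095 q [-0.55  0.74  0.32  1.62 -0.38  1.64 -0.09]
```

Request:
{"name": "step_arm", "arguments": {
  "steps": [
    {"slide": [-0.4,0,-5.6],"rotation": [0,-1.5,0],"hand": 8},
    {"slide": [0,0,0],"rotation": [0,0,0],"hand": 8},
    {"slide": [0,0,0],"rotation": [0,0,0],"hand": 8}
  ]
}}

```text
time: 9.15
eef_pos: [478.6, 215.5, 241.2]
tcp_rot: [-0.003, 0.915, -0.009, -0.403]
ft_force: [-2.8, -2.0, 4.3]
finger_gap: 0.121
```

```bash
python3 lid.py
python3 - <<'E'
from h import *
c=read_camera('side'); np.save('s5.npy',c,allow_pickle=True); save('s5',cv2.resize(c['frame'][60:300,180:400],None,fx=2.4,fy=2.4,interpolation=2))
E
```

```text
9.15 [478.6 215.5 241.2] tilt 47.54 lid deg 46.95 r 212.1 y 215.22443251984836 F [-2.8 -2.   4.3] gap 11.25763250860325 q [-0.54  0.75  0.32  1.6  -0.38  1.67 -0.09]
```

View pics/s5.png

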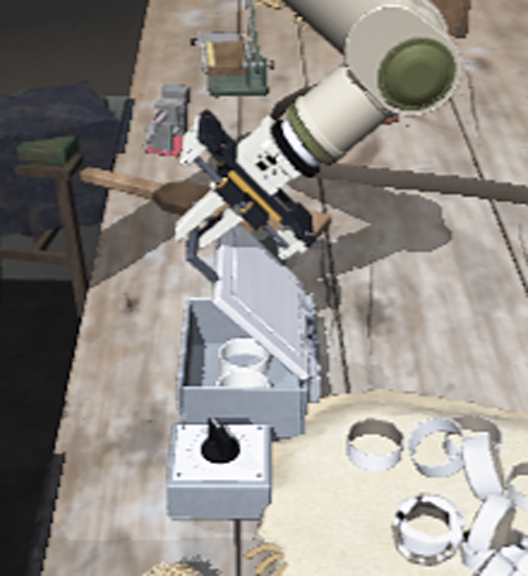

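The side view shows the lid open about 45°, with its bar at (200,260) in the fingers. The knob and surroundings look undisturbed. Lowering 9°.

Request:
{"name": "step_arm", "arguments": {
  "steps": [
    {"slide": [1.3,0,11.1],"rotation": [0,3,0],"hand": 8},
    {"slide": [1.3,0,11.1],"rotation": [0,3,0],"hand": 8},
    {"slide": [1.3,0,11.1],"rotation": [0,3,0],"hand": 8},
    {"slide": [0,0,0],"rotation": [0,0,0],"hand": 8},
    {"slide": [0,0,0],"rotation": [0,0,0],"hand": 8}
  ]
}}

```text
time: 9.7
eef_pos: [459.1, 215.9, 215.6]
tcp_rot: [-0.003, 0.944, -0.009, -0.33]
ft_force: [-2.3, -2.4, 2.5]
finger_gap: 0.121
```

Request:
{"name": "step_arm", "arguments": {
  "steps": [
    {"slide": [0,0,0],"rotation": [0,0,0],"hand": 8},
    {"slide": [0,0,0],"rotation": [0,0,0],"hand": 8},
    {"slide": [0,0,0],"rotation": [0,0,0],"hand": 8},
    {"slide": [0,0,0],"rotation": [0,0,0],"hand": 8},
    {"slide": [0,0,0],"rotation": [0,0,0],"hand": 8}
  ]
}}

```text
time: 10.2
eef_pos: [458.8, 215.9, 215.3]
tcp_rot: [-0.003, 0.944, -0.009, -0.331]
ft_force: [-3.6, -2.1, 3.3]
finger_gap: 0.118
```

```bash
python3 lid.py
python3 - <<'E'
from h import *
# independent lid slope from side depth, and knob/index from the top view
c=read_camera('side'); P=pts(c); np.save('s6.npy',c,allow_pickle=True); f=c['frame']
m=(P[...,0]>530)&(P[...,0]<620)&(P[...,1]>150)&(P[...,1]<280)&(P[...,2]>115)&(P[...,2]<215)&(f.min(-1)>120)
Q=P[m]; 
for _ in range(5):
    k=Q.mean(0); n=np.linalg.svd(Q-k,full_matrices=False)[2][2]; d=np.abs((Q-k)@n); Q=Q[d<max(3,np.median(d)*2)]
print(len(Q),'normal',n,'slope deg',np.degrees(np.arctan2(abs(n[0]),abs(n[2]))))
t=read_camera('top'); save('f',np.vstack([cv2.resize(t['frame'][212:258,280:335],(550,460),interpolation=2)]))
E
```

```text
10.2 [458.8 215.9 215.3] tilt 38.62 lid deg 38.18 r 212.1 y 215.6630265538569 F [-3.6 -2.1  3.3] gap 10.947094620010349 q [-0.59  0.68  0.33  1.73 -0.38  1.45 -0.1 ]
706 normal [ 0.61891821 -0.01214939  0.78536147] slope deg 38.240512147726484
```

View pics/f.png

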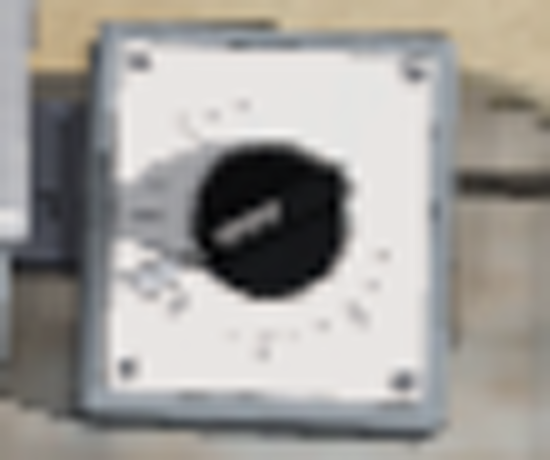

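Both lid readings agree at 38.2° (0.667 rad). The knob's white line, from (280,210) to (220,240), points at the index at (150,275). Handing in.

```bash
python3 -c "
from workcell import *
print(close_job())"; python3 lid.py
```

```text
the job is handed in; nothing more can be done
None
the job is handed in; nothing more can be done
```

I handed the job in at about 10 s of robot time, with the lid held by its bar about 5° below the balance point. No verdict is reported.

- **Knob:** I turned it about 61° clockwise with the lid shut. The close-up right after the turn showed the nose on the index tip. The last top view agrees to about 2°, against the 8° allowed.
- **Lid:** I raised it by its bar to about 47° (0.82 rad), then brought it back. At the end it stood at 38.2° (0.667 rad), by the arm's pose and separately by the side camera's depth image. The arm was still, and the fingers were closed on the bar at about 11 mm with 25 N grip set.
- **Off plan:** My first close on the knob was about 4 mm off centre and pushed sideways with about 20 N. I re-centred before turning.
- **Not checked:** I did not re-measure the brush head, pot or slate block at the end. The arm never went near the brush head or pot, and no unexpected contact force showed.

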